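Set the foot gauge to its mark and clamp it

TASK

Set up the wooden foot gauge for me: with its cam lever still open, slide the toe stop out, away from the heel block, until it lines up with the steel mark clip on the board's edge. Hold the toe stop there and swing the cam lever fully closed against its post, without the stop slipping off the mark or the clip being shifted. Finish still gripping the post and the closed lever together between the fingers - do not let go - and leave the dish, vase, flashlight and shoehorn where they are.

Things in the scene. Friction and masses are not known exactly. Their poses are not given: they have to be found in the camera images.
- gauge: Foot gauge fixed on the cabinet top: a wooden board 120 (x) x 330 (y) x 14 mm thick, origin under the board's centre. Its +y axis points from the heel block (35 mm high above the board, at the y = -155 mm end) to the open toe end: this is the direction in which the toe stop slides out.
- stop (a joint): Slide of the white toe stop along the board's +y, m: 0 nearest the heel (stop centre at board y = -40 mm), up to 0.185 farthest out. Friction about 2 N; stays where left; the closed cam does not really block it. The stop is a crossbar 84 (x) x 18 (y) x 24 mm high, underside 15 mm above the cabinet top, with the upright post on its middle.
- pointer (a point): Tip of the thin dark pointer on the end of the toe stop's crossbar: 54 mm to the board's +x side of the stop's centre, level in y with the stop's centre line, 26 mm above the cabinet top.
- post_top (a point): Centre of the top face of the toe stop's upright white post, 106 mm above the cabinet top. The post stands on the crossbar's middle: 28 (x) x 18 (y) mm, from 38 to 106 mm above the cabinet top. Its -y face (towards the heel block) is bare, 9 mm from its centre; the cam lever is on its +y face.
- cam (a joint): Angle of the aluminium cam lever, rad: 0 closed, upright against the post's +y face; grows as its tip leans out to the board's +y, up to 0.55. Starts open at 0.38 to 0.48. Takes about 4 N at the tip and stays where left; as the stop slides at 2 N, pushing the lever alone moves the whole stop, so back up the post on its -y face.
- lever_tip (a point): Axis of the round bar (10 mm diameter, 22 mm long in x) at the lever's tip, 55 mm from the hinge, which lies along x 14 mm to +y of the post's centre, 45 mm above the cabinet top; blade 6 mm thick. Closed, the tip is 16 mm to +y of the post's centre, 100 mm up: post and lever then span -9 to +21 mm along y (30 mm); at 0.48 rad, about 55 mm.
- clip (a joint): Place of the steel mark clip along the board's +y, in m, counted like the toe stop's slide: when the two joints read the same, the stop is at the mark. The clip is very stiff (60 N) and is to be left alone.
- mark (a point): Middle of the top of the steel mark clip, a block 14 (x) x 12 (y) x 8 mm high sitting on the board's +x edge, 54 mm from the board's centre line, its top 22 mm above the cabinet top. The pointer must line up with it along the board's y.
- dish: White ceramic key dish, 120 mm across, 28 mm high, origin under its centre. Leave alone.
- vase: Empty glass bud vase, 68 mm across, 135 mm high, origin under its centre. Leave alone.
- flashlight: Small aluminium flashlight lying down, 115 mm long, 33 mm across the head, origin under its middle. Leave alone.
- shoehorn: Flat red plastic shoehorn, about 175 mm long, 38 mm wide, origin under its middle. Leave alone.

How it is judged:
By the outcome, as a careful person would: the job done as asked, in the order asked, and still so for the second after the job is handed in, while the arm keeps its last pose, push and grip.
It also fails if it takes over 54 s, if anything falls off the work surface, if the arm or the gripper's body presses on something with over 40 N, if the wrist force passes 120 N, or if a joint passes its speed limit or range.

ROBOT

A 6-joint arm with a two-finger parallel gripper is mounted at the origin on the work surface. World frame = base frame: x ahead of the robot, y to its left, z up, the work surface at z = 0. Lengths are in m, angles in rad, forces in N, time in s.
With the tool pointing down it reaches from about 0.4 to 0.825 m from the base axis. Payload 7 kg.
Tool frame: the origin (TCP) lies midway between the tips of the shut fingers; the grasp point (between the pads) lies 19 mm behind it (grip_point_offset is the distance from the TCP to the grasp point, in m); z points along the fingers, y is the line along which they close (so a half turn about z gives the same grasp; the last joint's range is limited). The gripper opens to 88 mm and grips with 3 to 60 N. Pads are 19 mm wide; open, the fingers measure 130 mm over their backs; the gripper's body (78 mm by 193 mm) begins 47 mm behind the grasp point.
Start: joints at [1.457, 0.359, 0.012, 0, -1.224, -0.288], TCP at [0.264, 0.621, 0.227] pointing down, gripper open.
Joint ranges: [-3.07, 3.07], [-1.43, 2.12], [-1.02, 1.25], [-3.03, 1.67], [-3.05, -0], [-3.03, 3.03]. Speed limits (rad/s): [2.39, 2.39, 3.01, 3.14, 3.14, 3.14].

INTERFACE

Orientations are given as [roll, pitch, yaw] about the fixed x, y, z axes, in that order (R = Rz(yaw) Ry(pitch) Rx(roll)).
In Python, from station import get_state, grab_frame, camera_params, job_done, grip_point_offset gives the robot as it stands.
- The arm moves only by the shell command python3 -m creep 'ROWS' [FORCE]. ROWS is JSON, a list that holds one entry, the list of rows, each a list of 7 numbers: the finger opening in cm, from 0 to 8.76, then the shift along the tool's x, y, z in cm, then the turn, a rotation vector about the tool's x, y, z in rad. In form: [[[fingers, tx, ty, tz, wx, wy, wz], ...]]. A call has 1 to 20 rows; each row is the pose to reach, as a shift and turn from the pose commanded when the call began, along the tool's axes at that moment; what a row does not reach only later rows make up. A row lasts 1/8 s, in which the tool goes at most 62.5 mm and 10.7 degrees, less where a joint would pass 70% of its speed; a pose out of reach is approached as far as the arm can. A call with a gripper value outside its range is refused whole. The fingers move at their own pace and stop on an object; FORCE is the grip in N (left out, the last holds). Time passes only in rows, so rows that repeat a pose let the fingers close. It gives the time, the measured TCP pose, the force, the opening and the grip force at its end, in the units of the state.
- get_state(): the state, without advancing time (a new reading comes with each control period).
- grab_frame(name): name is "scene" or "top" or "wrist"; returns the picture (400x640x3 uint8, blue, green, red); there is no depth.
- camera_params(name): a dict with "vertical_fov" (degrees; the focal length in pixels is half the picture's height over the tangent of half this angle, whatever the lens; pixels are square), "cx", "cy" (the principal point, pixels), "view" (4x4, takes a point from world to camera coordinates). Camera axes: x right, y down, z forward; pixel columns grow to the right and rows downward; lengths in m; the calibration is good to about 2 mm. A picture is of the moment at which its call begins: read the wrist's pose just before it. camera_params takes no time and is no camera call; for the wrist camera it gives the pose at the moment of the call.
- job_done(): hands the job in; it is judged then, once.
The state is a dict: "t": time; "q": joint angles; "qd": joint speeds; "joint_efforts": joint torques, N m; "eef_pos": TCP position; "ee_rot": TCP orientation; "force": force on the tool from outside, world axes, zero at the start; "moment": the same for the moment, N m; "width": finger opening in m; "gripper_force": force on a finger pad.
Only numpy, scipy, OpenCV 4.12 (cv2) and the standard library are available. Lean on these libraries where they do the work, as an engineer would, in place of code of your own. Each camera call takes 0.05 s, during which the arm holds its last target. There are 200 camera calls.

## Working session

There is one attempt and no reset: what is moved stays moved. The work goes in short steps, Python scripts to look and compute and a shell command to move; the robot and the scene stay as the last step left them, time stands still between calls to the robot, and variables do not carry over. Pictures are saved under pics/ and viewed, at most 10 in all, crops included, and the job is handed in when it is done.

```bash
mkdir -p pics; ls
python3 - <<'E'
from station import *
import cv2,numpy as np
s=get_state();print(s['t'],s['eef_pos'],s['ee_rot'],s['width'],grip_point_offset)
for n in("scene","top","wrist"):
    p=camera_params(n);print(n,p['vertical_fov'],p['cx'],p['cy'],np.round(p['view'],4).tolist())
    im=grab_frame(n);cv2.imwrite(f'pics/{n}0.png',im)
E
```

```text
pics
0.0 [0.26381456 0.62077758 0.22564147] [ 3.13997619e+00 -1.37396404e-04 -4.01934127e-01] 0.08744569190506112 0.0188
scene 50.87651767889443 317.7638056312495 200.08319746196685 [[-0.6922, 0.7217, -0.001, 0.3829], [0.6191, 0.593, -0.5149, -0.2724], [-0.371, -0.357, -0.8573, 1.5925], [0.0, 0.0, 0.0, 1.0]]
top 47.619578096083686 326.2264794961046 198.54038302060596 [[-0.0009, -0.9999, 0.0151, -0.0125], [-0.9864, -0.0016, -0.1642, 0.5328], [0.1642, -0.015, -0.9863, 1.5777], [0.0, 0.0, 0.0, 1.0]]
wrist 68.44630156855297 316.11332884032095 198.74733870022922 [[-0.3918, -0.92, 0.0022, 0.6752], [-0.8889, 0.3791, 0.2571, -0.0333], [-0.2374, 0.0988, -0.9664, 0.3898], [0.0, 0.0, 0.0, 1.0]]
```

View pics/scene0.png

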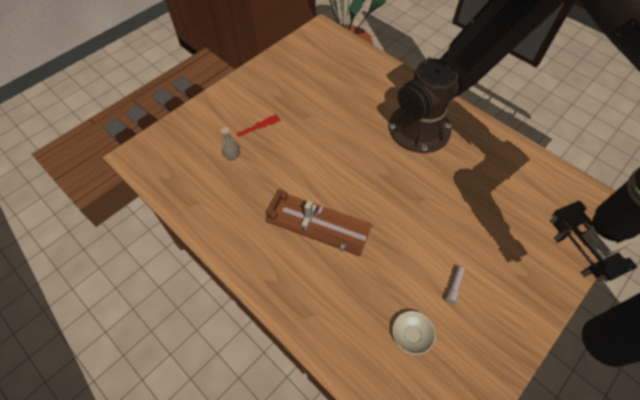

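View pics/top0.png

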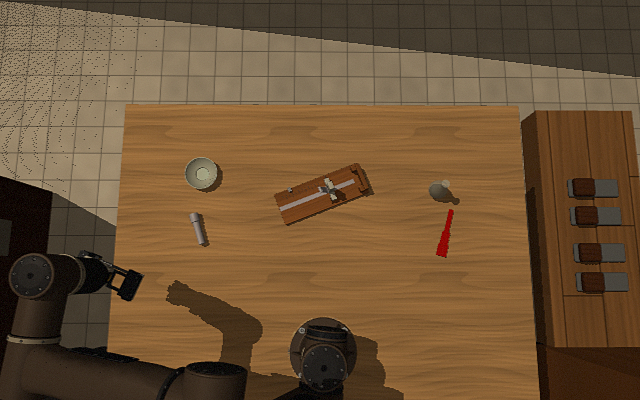

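The scene view shows the gauge with its heel block at (277,205) and the post near (310,212). In the top view the heel is at (366,180), the toe end at (282,210) and the clip near (290,190). The obstacles (dish, flashlight, vase, shoehorn) are well away from it.

```bash
cat > h.py <<'E'
from station import *
import cv2,numpy as np
def cam(n):
    p=camera_params(n);f=200/np.tan(np.radians(p['vertical_fov']/2))
    return dict(V=np.array(p['view']),f=f,c=np.array([p['cx'],p['cy']]))
def ray(c,uv):
    R=c['V'][:3,:3];o=-R.T@c['V'][:3,3]
    d=R.T@np.r_[(np.array(uv)-c['c'])/c['f'],1];return o,d/np.linalg.norm(d)
def onz(c,uv,z):
    o,d=ray(c,uv);return o+d*(z-o[2])/d[2]
def proj(c,P):
    q=c['V'][:3,:3]@np.array(P)+c['V'][:3,3];return c['c']+c['f']*q[:2]/q[2]
def tri(rs):
    A=sum(np.eye(3)-np.outer(d,d) for o,d in rs);b=sum((np.eye(3)-np.outer(d,d))@o for o,d in rs)
    P=np.linalg.solve(A,b);return P,[np.linalg.norm(np.cross(P-o,d)) for o,d in rs]
E
python3 - <<'E'
from h import *
a=cv2.imread('pics/top0.png')[150:240,260:390];b=cv2.imread('pics/scene0.png')[180:265,255:385]
a=cv2.resize(a,None,fx=6,fy=6,interpolation=cv2.INTER_CUBIC)
cv2.imwrite('pics/topc.png',a)
# board mask: darker/redder than the table
im=cv2.imread('pics/top0.png');hsv=cv2.cvtColor(im,cv2.COLOR_BGR2HSV)
print(hsv[215,290],hsv[240,300],hsv[185,340])
c=cam('top')
for uv in[(275,196),(288,225),(361,164),(373,192)]:print(onz(c,uv,.014))
E
```

```text
[ 12 204 111] [ 16 153 153] [ 12  45 146]
[0.54692268 0.17384424 0.014     ]
[0.44089678 0.12517253 0.014     ]
[ 0.6674979 -0.1414548  0.014    ]
[ 0.56238818 -0.18401264  0.014     ]
```

View pics/topc.png

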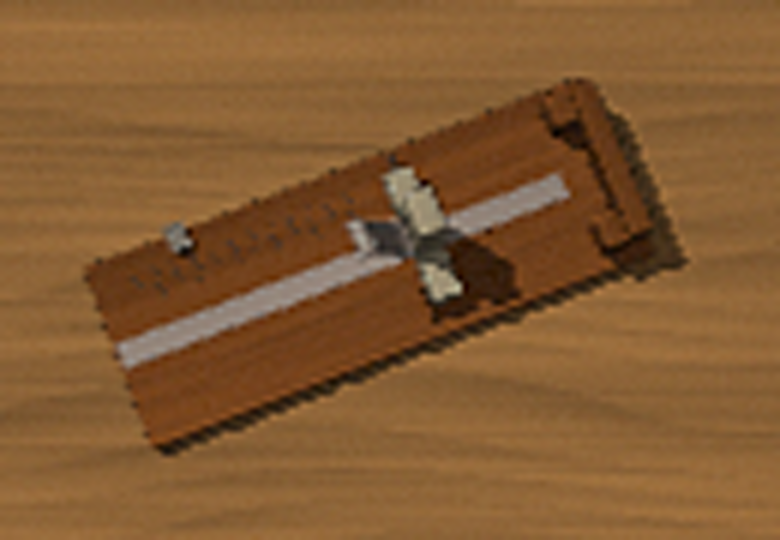

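The crop shows the clip at crop (178,237), the pointer at (393,160), and the rail running from (120,355) to (565,187). Next I'll turn these into world positions.

```bash
cat >> h.py <<'E'
def tool():
    from scipy.spatial.transform import Rotation as R
    s=get_state();return np.array(s['eef_pos']),R.from_euler('xyz',s['ee_rot']).as_matrix(),s
E
python3 - <<'E'
from h import *
c=cam('top');g=lambda x,y,z:onz(c,(260+(x+.5)/6-.5,150+(y+.5)/6-.5),z)
r0,r1=g(120,355,.015),g(565,187,.015)
e=r0-r1;e/=np.linalg.norm(e);print('axis',e,'yaw',np.arctan2(-e[0],e[1]))
m=g(178,237,.022);p=g(393,160,.026);print('mark',m,'ptr',p,'slide',(m-p)@e)
ex=np.array([e[1],-e[0],0]);st=p-.054*ex;print('stop',st,'goal stop',st+(m-p)@e*e)
P,R,s=tool();print(P,np.round(R,3).tolist());
cw=cam('wrist');V=cw['V'];o=-V[:3,:3].T@V[:3,3];print('cam in tool',R.T@(o-P),'fwd',R.T@V[2,:3])
tgt=np.r_[st[:2],.24];print('shift tool cm',R.T@(tgt-P)*100)
E
```

```text
axis [-0.35966362  0.93308203  0.        ] yaw 0.36790735952212866
mark [0.57115112 0.12177366 0.022     ] ptr [ 0.61828394 -0.00849122  0.026     ] slide 0.13849978169125635
stop [ 0.56789751 -0.02791305  0.026     ] goal stop [0.51808418 0.10131861 0.026     ]
[0.26386541 0.62088159 0.22583391] [[0.92, -0.391, -0.0], [-0.391, -0.92, -0.001], [0.0, 0.001, -1.0]]
cam in tool [ 0.06859153 -0.00114875 -0.15809249] fwd [-2.57263936e-01  4.42516972e-04  9.66341074e-01]
shift tool cm [53.35763468 47.82108056 -1.34681356]
```

```bash
python3 -m creep '[[[8.7,4,3.6,-1,0,0,-0.07],[8.7,8,7.2,-2,0,0,-0.14],[8.7,12,10.8,-2.4,0,0,-0.2],[8.7,16,14.4,-2.4,0,0,-0.27],[8.7,20,18,-2.4,0,0,-0.33],[8.7,24,21.6,-2.4,0,0,-0.4],[8.7,28,25,-2.4,0,0,-0.46],[8.7,32,28.6,-2.4,0,0,-0.53],[8.7,36,32,-2.4,0,0,-0.6],[8.7,40,35.6,-2.4,0,0,-0.66],[8.7,44,39,-2.4,0,0,-0.72],[8.7,48.5,42.8,-2.4,0,0,-0.77],[8.7,48.5,42.8,-2.4,0,0,-0.77],[8.7,48.5,42.8,-2.4,0,0,-0.77],[8.7,48.5,42.8,-2.4,0,0,-0.77],[8.7,48.5,42.8,-2.4,0,0,-0.77]]]'
python3 - <<'E'
from h import *
P,R,s=tool();c=cam('wrist');im=grab_frame('wrist');print(s['t'],P,s['ee_rot'],s['q'],s['force'])
cv2.imwrite('pics/w1.png',im);np.savez('w1.npz',**c)
E
```

```text
t: 2.15
eef_pos: [0.5427, 0.0387, 0.2508]
ee_rot: [-3.142, -0.0, 0.37]
force: [-0.6, 0.3, -0.9]
width: 0.0865
gripper_force: 0.0
2.15 [0.54272461 0.0387166  0.25075564] [-3.14153871e+00 -3.88991187e-04  3.69985078e-01] [ 4.31442504e-01  1.27424764e-01 -2.40436567e-01 -3.21069122e-05
 -1.20254343e+00  1.50935046e+00] [-0.64006461  0.3227456  -0.85808342]
```

View pics/w1.png

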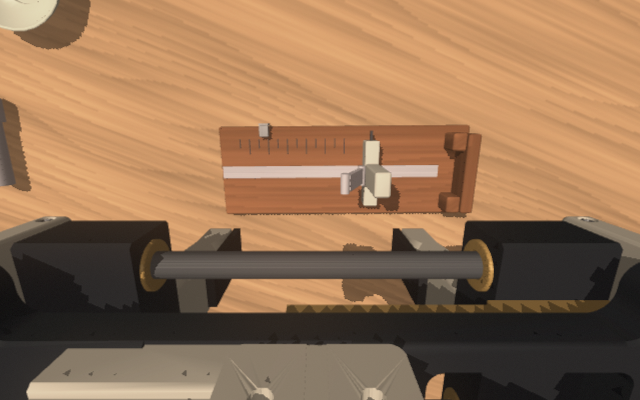

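The wrist view shows the clip at (264,130), the pointer at about (372,135), the post top at about (382,184), the lever bar at about (346,184) and the heel at right. I'll enlarge it for exact pixels, and take a second wrist view from a shifted place.

```bash
python3 -m creep '[[[8.7,-3,-2,3,0,0,0],[8.7,-6,-4,6,0,0,0],[8.7,-6,-4,6,0,0,0],[8.7,-6,-4,6,0,0,0]]]'
python3 - <<'E'
from h import *
P,R,s=tool();c=cam('wrist');im=grab_frame('wrist');print(s['t'],P,s['ee_rot'])
cv2.imwrite('pics/w2.png',im);np.savez('w2.npz',**c)
c1=np.load('w1.npz');
st=np.array([.5679,-.0279,0]);
for n,z in(('pt',.106),):print(n,proj(c1,st+[0,0,z]),proj(c,st+[0,0,z]))
a=cv2.imread('pics/w1.png')[115:215,240:400]
q=proj(c,st+[0,0,.06]).astype(int);m=proj(c,[.571,.1218,.022]).astype(int);print(q,m)
x0=max(0,min(m[0]-20,440));y0=max(0,min(m[1]-15,270));b=im[y0:y0+120,x0:x0+200];print('b0',x0,y0)
f=lambda i:cv2.resize(i,None,fx=4,fy=4,interpolation=cv2.INTER_CUBIC)
A=f(a)[:300]; A=f(a)
cv2.imwrite('pics/w1c.png',A);cv2.imwrite('pics/w2c.png',f(b))
E
```

```text
t: 2.7
eef_pos: [0.4732, 0.0541, 0.1913]
ee_rot: [3.141, -0.001, 0.37]
force: [0.3, -0.2, 0.4]
width: 0.0869
gripper_force: 0.0
2.7 [0.4731999  0.05406252 0.19134077] [ 3.14132259e+00 -1.49930352e-03  3.69813498e-01]
pt [384.5189864  189.02774099] [453.9663031  134.24318454]
[432 132] [290  74]
b0 270 59
```

View pics/w1c.png

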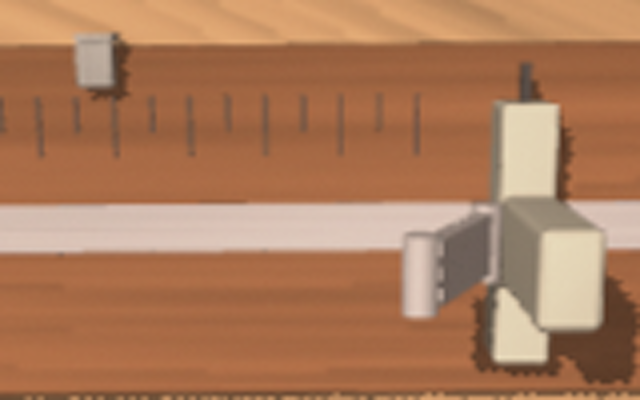

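View pics/w2c.png

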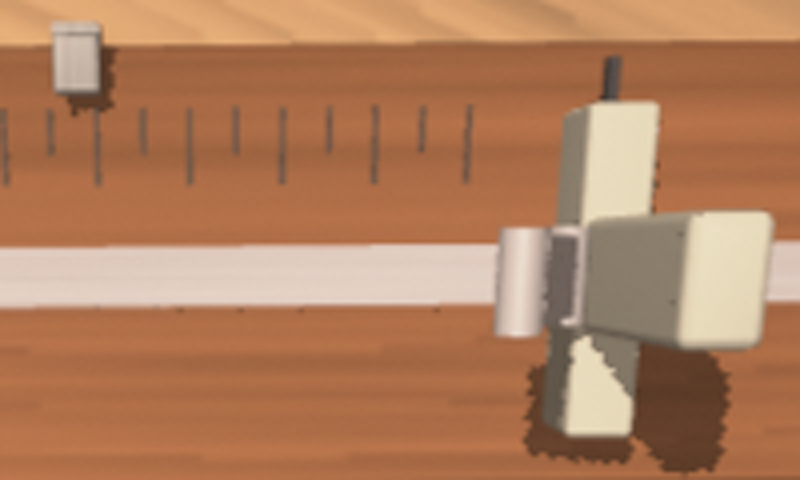

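w1: mark top (94,62), pointer tip (526,66), post top (571,279), bar (419,276). w2: mark top (76,62), pointer (614,60), post top (728,279), bar (520,283). Triangulating these.

Run:
```python
from h import *
c1,c2=np.load('w1.npz'),np.load('w2.npz')
A=lambda x,y:(240+(x+.5)/4-.5,115+(y+.5)/4-.5)
B=lambda x,y:(270+(x+.5)/4-.5,59+(y+.5)/4-.5)
d={}
for n,a,b in(('mark',(94,64),(76,62)),('ptr',(526,66),(614,60)),('post',(571,279),(728,279)),('bar',(419,276),(520,283)),('railL',(0,228),(0,277)),):
    if n=='railL':continue
    P,e=tri([ray(c1,A(*a)),ray(c2,B(*b))]);d[n]=P;print(n,np.round(P,4),np.round(np.array(e)*1000,2))
# axis from board far edge in both views: points on rail centre
g1=onz(c1,A(10,228),.015)-onz(c1,A(630,230-4),.015)
g2=onz(c2,B(5,277),.015)-onz(c2,B(480,273),.015)
for g in(g1,g2):print('yaw',np.arctan2(-g[0],g[1]))
yaw=.369;ey=np.array([-np.sin(yaw),np.cos(yaw),0]);ex=np.array([ey[1],-ey[0],0])
print('slide ptr->mark',(d['mark']-d['ptr'])@ey,'with plane z',(onz(c1,A(94,64),.022)-onz(c1,A(526,66),.026))@ey,(onz(c2,B(76,62),.022)-onz(c2,B(614,60),.026))@ey)
print('ptr-post y',(d['ptr']-d['post'])@ey,'x',(d['ptr']-d['post'])@ex,'bar-post',(d['bar']-d['post'])@ey)
P,R,s=tool();t=np.r_[d['post'][:2],0]+.017*ey;t[2]=.078
print('shift cm',R.T@(t-P)*100)
```

```text
mark [0.5708 0.1236 0.0218] [0.09 0.09]
ptr [ 0.62   -0.0048  0.0277] [0.03 0.03]
post [ 0.5715 -0.0241  0.1053] [0.18 0.18]
bar [0.5563 0.0121 0.0958] [0.07 0.07]
yaw 0.37255680396389423
yaw 0.3773142570948495
slide ptr->mark 0.13746188454851693 with plane z 0.13780215624699113 0.13795062413767134
ptr-post y 0.00047468450486047933 x 0.05223781270127331 bar-post 0.03922696471597656
shift cm [ 6.28892944  9.11745117 11.36138947]
```

```bash
python3 -m creep '[[[8.7,2,3,0,0,0,0],[8.7,4.2,6,0,0,0,0],[8.7,6.3,9.1,0,0,0,0],[8.7,6.3,9.1,0,0,0,0],[8.7,6.3,9.1,3,0,0,0],[8.7,6.3,9.1,6,0,0,0],[8.7,6.3,9.1,9,0,0,0],[8.7,6.3,9.1,11.3,0,0,0],[8.7,6.3,9.1,11.3,0,0,0],[8.7,6.3,9.1,11.3,0,0,0]]]' 20
python3 - <<'E'
from h import *
P,R,s=tool();c=cam('wrist');im=grab_frame('wrist');print(s['t'],P,s['ee_rot'],s['force'])
post=np.array([.5715,-.0241,.105]);mk=np.array([.5708,.1236,.022]);pt=np.array([.62,-.0048,.026])
print('post in tool mm',R.T@(post-P)*1000,proj(c,post),proj(c,mk),proj(c,pt))
cv2.imwrite('pics/w3.png',im);np.savez('w3.npz',**c)
E
```

```text
t: 4.0
eef_pos: [0.565, -0.0085, 0.0787]
ee_rot: [3.141, -0.001, 0.369]
force: [0.4, -0.1, 0.4]
width: 0.0868
gripper_force: 0.0
4.0 [ 0.56499213 -0.00854661  0.0786875 ] [ 3.14122452e+00 -1.39438638e-03  3.68587405e-01] [ 0.40995007 -0.07369264  0.35237234]
post in tool mm [  0.50361256  16.86323551 -26.30561219] [352.27855297 264.95348367] [149.25803778 144.20184789] [340.52524114 145.02613476]
```

View pics/w3.png

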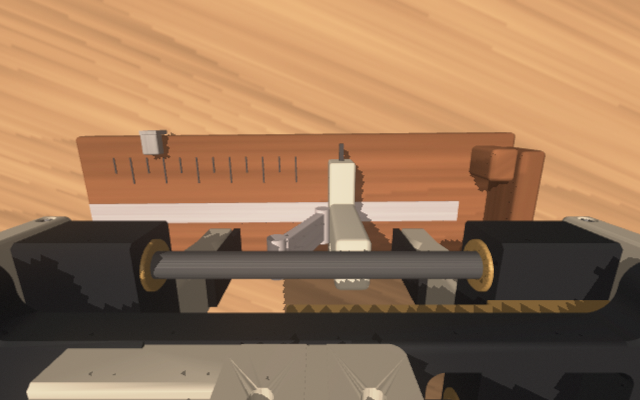

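Pointer tip is at (341,146), clip at (152,142), with the fingers straddling post and lever. I'll narrow to 62 mm and push the stop most of the way with the heel-side finger.

```bash
python3 -m creep '[[[7.4,0,0,0,0,0,0],[6.2,0,0,0,0,0,0],[6.2,0,-0.4,0,0,0,0],[6.2,0,-0.8,0,0,0,0],[6.2,0,-1.5,0,0,0,0],[6.2,0,-2.5,0,0,0,0],[6.2,0,-3.5,0,0,0,0],[6.2,0,-4.5,0,0,0,0],[6.2,0,-5.5,0,0,0,0],[6.2,0,-6.5,0,0,0,0],[6.2,0,-7.5,0,0,0,0],[6.2,0,-8.5,0,0,0,0],[6.2,0,-9.5,0,0,0,0],[6.2,0,-10.5,0,0,0,0],[6.2,0,-11.3,0,0,0,0],[6.2,0,-12,0,0,0,0],[6.2,0,-12.5,0,0,0,0],[6.2,0,-12.9,0,0,0,0],[6.2,0,-13.2,0,0,0,0],[6.2,0,-13.2,0,0,0,0]]]'
python3 - <<'E'
from h import *
P,R,s=tool();c=cam('wrist');im=grab_frame('wrist');print(s['t'],P,s['ee_rot'],s['force'])
mk=np.array([.5708,.1236,.022]);ey=np.array([-np.sin(.37),np.cos(.37),0])
print('push so far',(P-[.56499,-.00855,0])@ey,proj(c,mk))
u,v=proj(c,mk).astype(int);x0,y0=u-40,v-30;print(x0,y0)
cv2.imwrite('pics/w4.png',cv2.resize(im[y0:y0+100,x0:x0+133],None,fx=6,fy=6,interpolation=cv2.INTER_CUBIC))
E
```

```text
t: 6.55
eef_pos: [0.5171, 0.1149, 0.0778]
ee_rot: [-3.141, -0.001, 0.369]
force: [0.0, 0.9, -0.0]
width: 0.0617
gripper_force: 0.0
6.55 [0.51707327 0.1148525  0.07778447] [-3.14127918e+00 -1.23287625e-03  3.68585699e-01] [ 0.00976622  0.8670022  -0.03732098]
push so far 0.13237895594350207 [333.11271968 143.85518088]
293 113
```

View pics/w4.png

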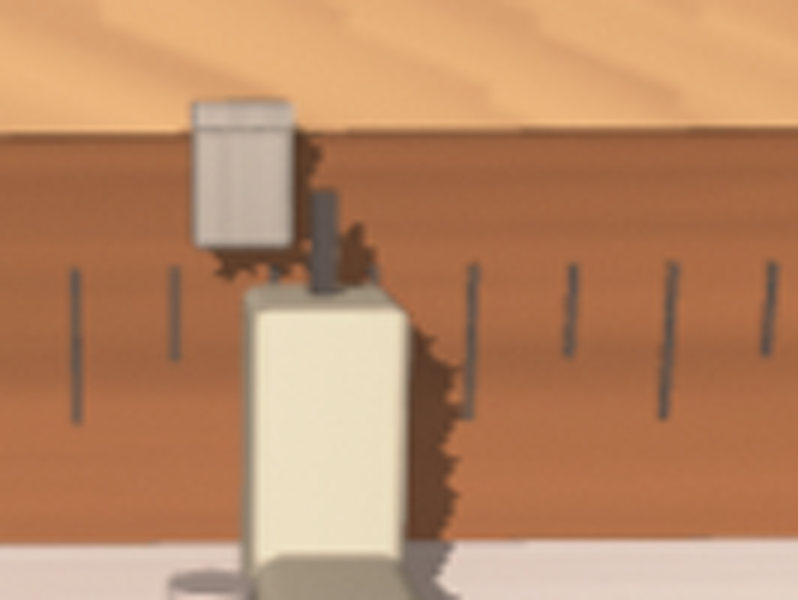

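Clip top is centred at crop (243,190) and the pointer tip at (325,193), so about 9.7 mm to go. Computing exactly.

```bash
python3 - <<'E'
from h import *
c=cam('wrist');B=lambda x,y:(293+(x+.5)/6-.5,113+(y+.5)/6-.5)
for yaw in(.3686,.374):
    ey=np.array([-np.sin(yaw),np.cos(yaw),0])
    for py in(195,240):print((onz(c,B(243,187),.022)-onz(c,B(325,py),.026))@ey)
E
python3 -m creep '[[[6.2,0,-0.3,0,0,0,0],[6.2,0,-0.6,0,0,0,0],[6.2,0,-0.8,0,0,0,0],[6.2,0,-0.8,0,0,0,0]]]'
```

```text
0.009420160582295023
0.009555959788534995
0.009416583925549688
0.009524031580953437
t: 7.1
eef_pos: [0.5136, 0.122, 0.0776]
ee_rot: [-3.141, 0.0, 0.368]
force: [0.5, 0.4, 0.1]
width: 0.0624
gripper_force: 0.0
```

```bash
cat >> h.py <<'E'
def measure(mk=(.5708,.1236,.022),save=None,yaw=.370):
    c=cam('wrist');im=grab_frame('wrist');u,v=proj(c,mk).astype(int);x0,y0=u-40,v-30
    b=cv2.resize(im[y0:y0+100,x0:x0+133],None,fx=6,fy=6,interpolation=cv2.INTER_CUBIC)
    if save:cv2.imwrite(save,b)
    h=cv2.cvtColor(b,cv2.COLOR_BGR2HSV);S,V=h[...,1].astype(int),h[...,2].astype(int)
    F=lambda x,y:(x0+(x+.5)/6-.5,y0+(y+.5)/6-.5)
    def blob(m,lo):
        n,l,st,ce=cv2.connectedComponentsWithStats(m.astype(np.uint8))
        return sorted([(int(s[4]),s[:4].tolist(),ce[i].round(1).tolist()) for i,s in enumerate(st) if i and s[4]>lo],reverse=True)
    return c,F,b,blob((S<60)&(V>100),1500),blob((S<90)&(V<125),300)
E
python3 - <<'E'
from h import *
c,F,b,cl,pt=measure(save='pics/w5.png');print(cl);print(pt)
P,R,s=tool();print(s['t'],P,np.array(F(0,0)))
ey=np.array([-np.sin(.37),np.cos(.37),0]);print('moved',(P-[.51707,.11485,0])@ey)
E
```

```text
[(83853, [0, 290, 798, 310], [337.8, 499.7]), (12851, [192, 104, 101, 144], [240.9, 170.3])]
[(3369, [205, 131, 91, 165], [260.5, 243.3]), (1445, [335, 532, 41, 68], [355.5, 567.8]), (753, [659, 269, 15, 142], [665.8, 339.3]), (718, [462, 269, 12, 150], [467.7, 346.0]), (634, [169, 274, 10, 88], [173.3, 324.6]), (462, [761, 265, 14, 88], [767.5, 310.6]), (387, [366, 271, 8, 84], [369.6, 313.2]), (384, [564, 268, 11, 87], [568.4, 315.1])]
7.15 [0.51337358 0.12186419 0.07746059] [303.58333333 111.58333333]
moved 0.007876205038665148
```

View pics/w5.png

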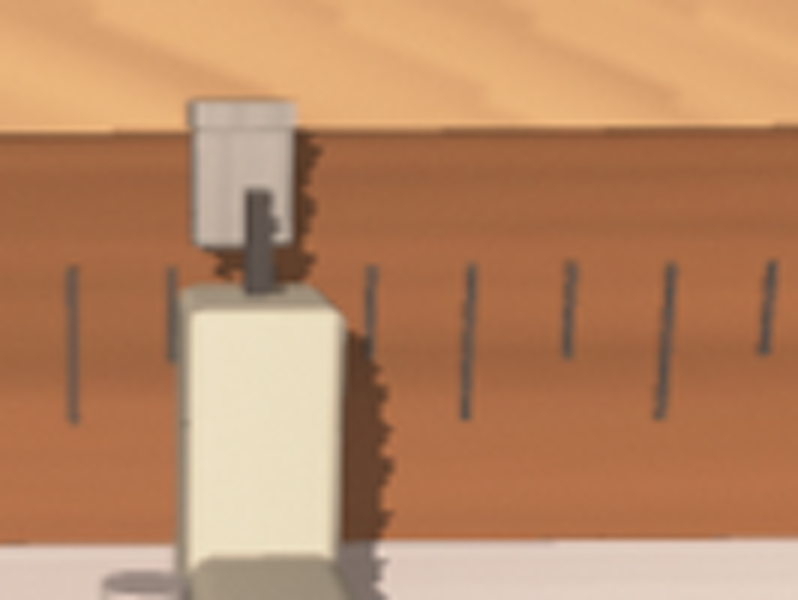

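Clip centre is at column 241.5 and pointer at 258.5, leaving about 1.7 mm. Pushing the remainder.

```bash
python3 -m creep '[[[6.2,0,-0.1,0,0,0,0],[6.2,0,-0.17,0,0,0,0],[6.2,0,-0.17,0,0,0,0]]]'
cat >> h.py <<'E'
def gap(save=None,yaw=.37):
    # remaining slide (mm): clip columns above the pointer tip, pointer columns below the clip
    c,F,b,cl,pt=measure(save=save)
    h=cv2.cvtColor(b,cv2.COLOR_BGR2HSV).astype(int);S,V=h[...,1],h[...,2]
    k=np.where(((S<60)&(V>110))[140:175,150:350].mean(0)>.5)[0]+150
    g=cv2.cvtColor(b,cv2.COLOR_BGR2GRAY)[200:235].mean(0);seg=np.where(g[k.min()-30:k.max()+40]<95)[0]+k.min()-30
    seg2=np.where(((S<110)&(V<115))[205:238].mean(0)>.5)[0];seg2=seg2[(seg2>150)&(seg2<400)]
    ey=np.array([-np.sin(yaw),np.cos(yaw),0])
    kc=(k.min()+k.max())/2;pc=(seg2.min()+seg2.max())/2
    return (onz(c,F(kc,170),.022)-onz(c,F(pc,215),.026))@ey*1000,(k.min(),k.max()),(seg2.min(),seg2.max())
E
python3 - <<'E'
from h import *
for i in range(2):print(gap('pics/w6.png'))
P,R,s=tool();print(s['t'],P,s['width'],s['force'])
E
```

```text
t: 7.52
eef_pos: [0.5128, 0.1231, 0.0774]
ee_rot: [3.142, 0.001, 0.368]
force: [-0.1, -1.3, 0.2]
width: 0.0617
gripper_force: 0.8
(np.float64(2.2489101672561924), (np.int64(194), np.int64(291)), (np.int64(234), np.int64(294)))
(np.float64(2.3083915493960268), (np.int64(193), np.int64(291)), (np.int64(234), np.int64(294)))
7.625 [0.51285031 0.12312627 0.07743012] 0.06223172048763526 [ 1.13305507 -1.18788154 -0.49341934]
```

```bash
sed -i 's/pc=(seg2.min()+seg2.max())\/2/pc=seg2.min()+13.5/' h.py
python3 - <<'E'
from h import *
b=cv2.imread('pics/w6.png');print(b[220,222:300:3].tolist());print(b[265,222:300:3].tolist())
print(gap())
E
```

```text
[[159, 173, 191], [154, 168, 185], [147, 160, 176], [124, 135, 150], [91, 99, 111], [66, 72, 83], [69, 75, 86], [77, 84, 95], [78, 84, 96], [77, 83, 95], [76, 83, 94], [77, 84, 95], [79, 86, 98], [84, 91, 104], [91, 99, 112], [98, 108, 119], [99, 109, 121], [105, 115, 127], [114, 126, 139], [129, 141, 155], [145, 158, 173], [146, 159, 175], [130, 142, 158], [98, 110, 129], [64, 80, 107], [38, 58, 90]]
[[42, 60, 93], [45, 63, 96], [46, 63, 92], [53, 65, 89], [61, 70, 86], [70, 76, 87], [75, 81, 91], [77, 84, 94], [78, 84, 94], [76, 83, 93], [76, 83, 94], [72, 80, 94], [66, 76, 94], [57, 70, 92], [50, 65, 90], [45, 61, 87], [44, 59, 83], [45, 58, 83], [44, 61, 89], [43, 63, 94], [42, 61, 92], [43, 63, 95], [46, 68, 102], [51, 76, 116], [56, 85, 131], [59, 89, 138]]
(np.float64(0.37114111439334113), (np.int64(193), np.int64(291)), (np.int64(234), np.int64(294)))
```

Aligned to about 0.3 mm. Now I close the fingers while retracting the tool centre by half the closing, so the heel-side finger stays on the post.

```bash
python3 -m creep '[[[6.0,0,0.1,0,0,0,0],[5.8,0,0.2,0,0,0,0],[5.6,0,0.3,0,0,0,0],[5.4,0,0.4,0,0,0,0],[5.2,0,0.5,0,0,0,0],[5.0,0,0.6,0,0,0,0],[5.0,0,0.6,0,0,0,0],[5.0,0,0.6,0,0,0,0]]]' 25
python3 - <<'E'
from h import *
print(gap('pics/w7.png'))
P,R,s=tool();print(s['t'],P,s['width'],s['force'],s['gripper_force'])
E
```

```text
t: 8.68
eef_pos: [0.5154, 0.1177, 0.0776]
ee_rot: [3.141, -0.0, 0.368]
force: [2.0, -1.2, 1.7]
width: 0.0503
gripper_force: 7.5
(np.float64(0.6833378713327306), (np.int64(197), np.int64(293)), (np.int64(239), np.int64(296)))
8.725 [0.51545681 0.11767036 0.07764771] 0.05004891417625533 [ 0.62949434 -1.12377105  1.29541386] 7.618286088109016
```

```bash
python3 -m creep '[[[4.85,0,0.05,0,0,0,0],[4.7,0,0.12,0,0,0,0],[4.5,0,0.22,0,0,0,0],[4.3,0,0.32,0,0,0,0],[4.1,0,0.41,0,0,0,0],[4.0,0,0.45,0,0,0,0],[4.0,0,0.45,0,0,0,0]]]' 25
python3 - <<'E'
from h import *
print(gap('pics/w8.png'))
P,R,s=tool();print(s['t'],P,s['width'],s['force'],s['gripper_force'])
E
```

```text
t: 9.6
eef_pos: [0.517, 0.1134, 0.0776]
ee_rot: [3.141, -0.0, 0.368]
force: [1.4, -1.5, 0.7]
width: 0.0403
gripper_force: 6.3
(np.float64(0.32622452734230584), (np.int64(196), np.int64(291)), (np.int64(234), np.int64(295)))
9.65 [0.51705805 0.11344187 0.07761701] 0.03988435640219897 [ 1.21893638 -1.90207772  1.60733191] 6.351869031786919
```

```bash
python3 -m creep '[[[3.85,0,0.06,0,0,0,0],[3.7,0,0.13,0,0,0,0],[3.5,0,0.23,0,0,0,0],[3.3,0,0.33,0,0,0,0],[3.15,0,0.4,0,0,0,0],[3.0,0,0.47,0,0,0,0],[2.8,0,0.48,0,0,0,0],[2.5,0,0.48,0,0,0,0],[2.5,0,0.48,0,0,0,0],[2.5,0,0.48,0,0,0,0]]]' 25
python3 - <<'E'
from h import *
for i in range(2):print(gap('pics/w9.png'))
P,R,s=tool();print(s['t'],P,s['width'],s['force'],s['gripper_force'])
E
```

```text
t: 10.9
eef_pos: [0.5187, 0.1091, 0.0776]
ee_rot: [3.142, -0.0, 0.368]
force: [2.0, -1.3, 2.9]
width: 0.0287
gripper_force: 25.0
(np.float64(-0.7936887751553825), (np.int64(199), np.int64(296)), (np.int64(228), np.int64(298)))
(np.float64(-0.9127617805294055), (np.int64(201), np.int64(296)), (np.int64(228), np.int64(298)))
11.0 [0.51871081 0.10908248 0.07761895] 0.028630196150999317 [ 1.79986688 -0.72591848  2.99964618] 25.00433921813965
```

The lever is clamped (28.7 mm, 25 N), and the stop overshot by about 0.8 mm. Trimming back while gripped, then checking.

```bash
python3 -m creep '[[[2.5,0,0.04,0,0,0,0],[2.5,0,0.08,0,0,0,0],[2.5,0,0.08,0,0,0,0],[2.5,0,0.08,0,0,0,0]]]' 25
python3 - <<'E'
from h import *
for i in range(2):print(gap('pics/w10.png'))
P,R,s=tool();print(s['t'],P,s['width'],s['force'],s['gripper_force'])
im=grab_frame('wrist');b=cv2.imread('pics/w10.png')
a=cv2.resize(b,(480,360));w=cv2.resize(im[100:300,150:450],(300,200));o=np.zeros((360,790,3),np.uint8);o[:,:480]=a;o[:200,485:785]=w
t=grab_frame('top')[150:240,260:390];o[205:360,485:709]=cv2.resize(t,(224,155));cv2.imwrite('pics/fin.png',o)
E
```

```text
t: 11.5
eef_pos: [0.519, 0.1085, 0.0776]
ee_rot: [-3.141, -0.0, 0.368]
force: [0.1, 2.8, 3.7]
width: 0.0287
gripper_force: 25.0
(np.float64(-0.5500848571691748), (np.int64(201), np.int64(296)), (np.int64(231), np.int64(300)))
(np.float64(-0.5502651573663564), (np.int64(201), np.int64(296)), (np.int64(231), np.int64(300)))
11.6 [0.51898587 0.10842902 0.07761805] 0.028710803366432388 [0.79974441 2.05997637 4.41563905] 25.0024151802063
```

View pics/fin.png

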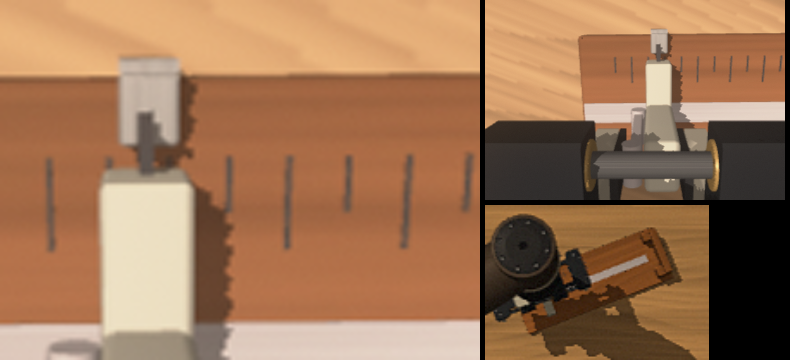

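The final view shows the pointer column at 146.5 against clip centre 150, about 0.6 mm past. The clip is undisturbed, and post and upright lever are clamped between the fingers. One last small trim.

```bash
python3 -m creep '[[[2.5,0,0.03,0,0,0,0],[2.5,0,0.06,0,0,0,0],[2.5,0,0.06,0,0,0,0],[2.5,0,0.06,0,0,0,0]]]' 25
python3 - <<'E'
from h import *
for i in range(2):print(gap('pics/w11.png'))
b=cv2.imread('pics/w11.png');print(b[220,215:310:3,1].tolist(),b[155,185:310:5,1].tolist())
P,R,s=tool();print(s['t'],P,s['width'],s['force'],s['gripper_force'])
# where the stop is by geometry: pad centre = stop + 6 mm
ey=np.array([-np.sin(.37),np.cos(.37),0]);mk=np.array([.5708,.1236,0]);print('mark-(tcp-6)',((mk-P)@ey+.006)*1000)
E
```

```text
t: 12.2
eef_pos: [0.5192, 0.1077, 0.0776]
ee_rot: [3.142, -0.0, 0.368]
force: [0.4, 2.3, 4.4]
width: 0.0286
gripper_force: 25.0
(np.float64(0.1634685056255763), (np.int64(201), np.int64(296)), (np.int64(237), np.int64(300)))
(np.float64(0.16349089980744325), (np.int64(201), np.int64(296)), (np.int64(237), np.int64(300)))
[178, 177, 176, 173, 167, 156, 133, 111, 93, 86, 82, 84, 84, 85, 87, 90, 95, 99, 100, 99, 101, 107, 124, 140, 155, 156, 138, 110, 83, 66, 58, 62] [104, 108, 127, 158, 179, 184, 181, 178, 176, 176, 180, 182, 181, 180, 182, 182, 182, 184, 184, 181, 177, 163, 124, 77, 58]
12.3 [0.51924105 0.10773944 0.0776238 ] 0.02845457731868794 [1.3170195  1.73667514 3.84988924] 25.004368722438812
mark-(tcp-6) 2.142720151843459
```

```bash
python3 -c "
from station import *
print(job_done())"
```

```text
the job is handed in; nothing more can be done
None
```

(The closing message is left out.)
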